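# Set the stop and hold the drill guide down on the jig

### The job

Get the drilling jig ready: take the aluminium stop plate out of the wooden rack, slide it edgewise all the way down into the jig's slot and let go of it. Then fit the drill-guide cover squarely over the jig's locating pin so that it drops on, and press it down against the spring collar until it lies flush on the jig; finish while still holding it pressed down with the gripper. Leave everything else on the bench where it is.

Things in the scene. Friction and masses are not known exactly. Their poses are not given: they have to be found in the camera images.
- rack: Wooden rack, a fixed block 130 x 130 x 40 mm tall, origin under its middle. Two slots run along its x, 70 mm apart (at y = 35 and -35 mm), 10 mm wide, floors 8 mm above the bench. The stop plate stands in one of them and a wooden offcut in the other; which is which varies.
- stop_center (a point): Centre, half-way up, of the stop plate: a plain aluminium plate 110 long (its x) x 8 thick (y) x 90 mm tall (z, up), 0.15 to 0.28 kg, two dark dots on each face. It stands on edge in the rack, 58 mm of it showing above the rack. It is the longer and taller of the two pieces there.
- jig: Drilling jig: a fixed plywood block 160 (x) x 140 (y) x 45 mm tall, turned up to 0.35 rad on the bench. Its flat top (the deck) carries an upright steel pin in a round spring collar; a slot runs along x on the pin's +y side, and a wooden batten is let flush into the deck on its -y side. Origin on the bench, under the pin's axis.
- jig_slot (a point): Centre of the floor of the jig's slot, 52 mm from the pin. The slot is 126 mm long (x) between closed ends, 12 mm wide (y) and 35 mm deep; both long edges are bevelled by 4 mm, so the mouth is 20 mm wide. z is up. A fully seated plate has its centre 45 mm above this point and stands 55 mm out of the jig; anywhere along the slot will do.
- jig_pin (a point): Foot of the locating pin's axis, level with the deck, 45 mm above the bench. The pin is 12 mm in diameter with a tip tapering to 7 mm, and rises 16 mm above the deck. Axes as for the jig.
- collar (a joint): Downward travel (m) of the round dark steel collar, 34 mm in diameter, around the pin. At 0 it stands 5 mm above the deck, at 0.005 it is level with the deck. Its spring pushes up with 4.5 N at 0 and 7 N at 0.005, more than the cover's weight: the cover rises again when it is not pressed.
- cover_grip (a point): Grasp point of the drill-guide cover: a flat aluminium block 100 (x) x 80 (y) x 22 mm thick (z up), 0.22 to 0.35 kg, with four bushes and an upright black grip bar in the middle of its top, 16 mm thick (x), 50 long (y), 38 tall. The point is on the bar's axis, 15 mm below its top, 45 mm above the cover's underside. It starts flat on the bench.
- cover_socket (a point): Middle of the cover's underside, straight below the grasp point: mouth of a blind round socket, 14 mm in diameter, 18 mm deep, that goes over the pin. Axes as for the cover. In place it lies on the foot of the pin with the cover's x and y along the jig's (either way round), a long edge about 8 mm from the stop plate.
- shim: Bystander: wooden offcut 60 x 8 x 70 mm standing in the other slot of the rack; origin at the middle of its lower edge. Leave it there.
- screwdriver: Bystander: screwdriver lying on the bench to the right of the jig.
- tape: Bystander: grey tape measure, 65 x 32 x 60 mm, origin under its middle.
- wrench: Bystander: steel wrench lying beyond the jig.
- screwbox: Bystander: cardboard box 90 x 60 x 45 mm, origin under its middle.
- jar: Bystander: jar, 60 mm in diameter, 75 mm tall, origin under its middle.
Mind the look-alikes: they are no part of the job. Leave any pink or red look-alike of the part that bears stop_center alone. What is shaped like the part that bears cover_grip but green is not meant.

How it is judged:
By the outcome, as a careful person would: the job done as asked, in the order asked, and still so for the second after the job is handed in, while the arm keeps its last pose, push and grip.
It also fails if it takes over 64 s, if anything falls off the work surface, if the arm or the gripper's body presses on something with over 40 N, if the wrist force passes 120 N, or if a joint passes its speed limit or range.

### The arm

A 7-joint arm with a two-finger parallel gripper is mounted at the origin on the work surface. World frame = base frame: x ahead of the robot, y to its left, z up, the work surface at z = 0. Lengths are in m, angles in rad, forces in N, time in s.
With the tool pointing down it reaches from about 0.4 to 0.85 m from the base axis. Payload 4.5 kg.
Tool frame: the origin (TCP) lies between the finger pads; the fingertips stand 8 mm ahead of it and the grasp point (between the pads) lies 11 mm behind it (bot.nose_length is the distance from the TCP to the fingertips, in m); z points along the fingers, x is the direction in which the jaws open and shut, and the axes are right-handed (so a half turn about z gives the same grasp; the last joint's range is limited). The gripper opens to 85 mm and grips with 20 to 120 N. Pads are 22 mm wide; open, the fingers measure 114 mm over their backs; the gripper's body (76 mm by 85 mm) begins 54 mm behind the grasp point. The pads swing forward as they close: fully open they stand 13 mm farther back than shut.
Start: joints at [-1.19, 0.689, -0.195, 1.565, 0.157, 0.902, -0.215], TCP at [0.212, 0.588, 0.239] pointing down, gripper open.
Joint ranges: [-3.01, 3.01], [-0.46, 2.08], [-1.47, 1.51], [0.13, 2.56], [-1, 4.14], [0.04, 2.09], [-2.66, 2.66]. Speed limits (rad/s): [2.57, 2.57, 3.14, 3.14, 3.14, 3.14, 3.14].

### API

Orientations are given as a rotation vector (axis times angle).
In Python, from station import readout, imaging, ticket, bot gives the robot as it stands.
- The arm moves only by the tool send_rows, never from a script. Its argument "motion" is a list of rows, each an object of numbers: "wx", "wy", "wz": the turn, a rotation vector about the tool's x, y, z in degrees; "x", "y", "z": the shift along the tool's x, y, z in mm; "hand": the opening, from -1 (shut) to 1 (fully open). A call has 1 to 5 rows; each row is the pose to reach, as a shift and turn from the pose measured when the call began, along the tool's axes at that moment; what a row does not reach only later rows make up. A row lasts 1/10 s, in which the tool goes at most 50 mm and 8.59 degrees, less where a joint would pass 70% of its speed; a pose out of reach is approached as far as the arm can. A call with a gripper value outside its range is refused whole. The fingers move at their own pace and stop on an object; "force" is the grip in N (left out, the last holds). Time passes only in rows, so rows that repeat a pose let the fingers close. It gives the time, the measured TCP pose, the force and the opening at its end, in the units of the state.
- readout.sense(): the state, without advancing time (a new reading comes with each control period).
- imaging.grab_frame(name): name is "side" or "top"; returns (picture, depth): 480x640x3 uint8, red, green, blue; 480x640 float32, m along the optical axis (not along the pixel's ray), 0 where there is no reading.
- imaging.camera_model(name): a dict with "fx", "fy", "cx", "cy" (pixels), "extrinsics" (4x4, takes a point from camera to world coordinates). Camera axes: x right, y up, looking along -z (the intrinsics and any distortion apply to the point x, -y, -z); pixel columns grow to the right and rows downward; lengths in m; the calibration is good to about 2 mm. A picture is of the moment at which its call begins. camera_model takes no time and is no camera call.
- ticket.close_job(): hands the job in, once; it reports no verdict.
The state is a dict: "clock": time; "qpos": joint angles; "joint_vel": joint speeds; "joint_efforts": joint torques, N m; "position": TCP position; "ee_rot": TCP orientation; "wrist_force": force on the tool from outside, world axes, zero at the start; "torque": the same for the moment, N m; "grip_width": opening from 0.0 (shut) to 1.0 (fully open).
Only numpy, scipy, OpenCV 4.12 (cv2) and the standard library are available. Lean on these libraries where they do the work, as an engineer would, in place of code of your own. Each camera call takes 0.05 s, during which the arm holds its last target.

## Working session

There is one attempt and no reset: what is moved stays moved. The work goes in short steps, Python scripts to look and compute and a tool call to move; the robot and the scene stay as the last step left them, time stands still between calls to the robot, and variables do not carry over. Pictures are saved under pics/ and viewed, and the job is handed in when it is done.

Besides the shell and the picture viewer there is one more tool, called after "Request:" as a command line: name --argument value ..., lists and objects as JSON in quotes. send_rows: Moves the arm, as the interface text tells. Its arguments: {"type":"object","properties":{"motion":{"type":"array","items":{"type":"object","properties":{"wx":{"type":"number"},"wy":{"type":"number"},"wz":{"type":"number"},"x":{"type":"number"},"y":{"type":"number"},"z":{"type":"number"},"hand":{"type":"number"}}}},"force":{"type":"number"}},"required":["motion"]}

```bash
ls; mkdir -p pics; python3 - <<'E'
from station import readout, imaging, ticket, bot
import cv2,numpy as np
print(readout.sense()); print(bot.nose_length)
for n in("side","top"):
    p,d=imaging.grab_frame(n); cv2.imwrite(f"pics/{n}0.png",p[:,:,::-1]); np.savez(f"{n}0.npz",p=p,d=d)
    m=imaging.camera_model(n); print(m)
E
```

```text
pics
{'clock': 0.0, 'qpos': array([-1.19019177,  0.69002524, -0.19449599,  1.56637294,  0.15732709,
        0.90247216, -0.21511421]), 'joint_vel': array([ 0.00144596,  0.00085841,  0.00100418,  0.00074952,  0.0004668 ,
       -0.00071414, -0.00065724]), 'joint_efforts': array([ 1.01047103e-04, -5.39604878e+01, -1.26716506e+00, -1.58543748e+01,
        8.89568590e-03,  9.20072343e-03,  1.61357110e-05]), 'position': array([0.21227682, 0.5871623 , 0.23845012]), 'ee_rot': array([ 2.57034172e+00,  1.80425417e+00, -2.26590845e-03]), 'wrist_force': array([ 0.32129856, -0.49567872,  0.040843  ]), 'torque': array([-0.01747   ,  0.01305031,  0.02639069]), 'grip_width': 1.0012145307429179}
0.008
{'fx': 487.29423392097226, 'fy': 487.29423392097226, 'cx': 321.6730136652041, 'cy': 246.16306957156743, 'extrinsics': array([[-0.99141797,  0.07517508, -0.10695377,  0.40998215],
       [-0.13019236, -0.64189844,  0.75565623,  0.75708297],
       [-0.01184694,  0.76309573,  0.64617687,  0.70637484],
       [ 0.        ,  0.        ,  0.        ,  1.        ]])}
{'fx': 537.1288438269281, 'fy': 537.1288438269281, 'cx': 322.13516104441635, 'cy': 252.93031623047528, 'extrinsics': array([[-0.0271753 ,  0.98558011, -0.167013  ,  0.28061962],
       [-0.99955796, -0.02477604,  0.01643297,  0.0254296 ],
       [ 0.01205809,  0.16738574,  0.98581774,  1.38526223],
       [ 0.        ,  0.        ,  0.        ,  1.        ]])}
```

View pics/side0.png

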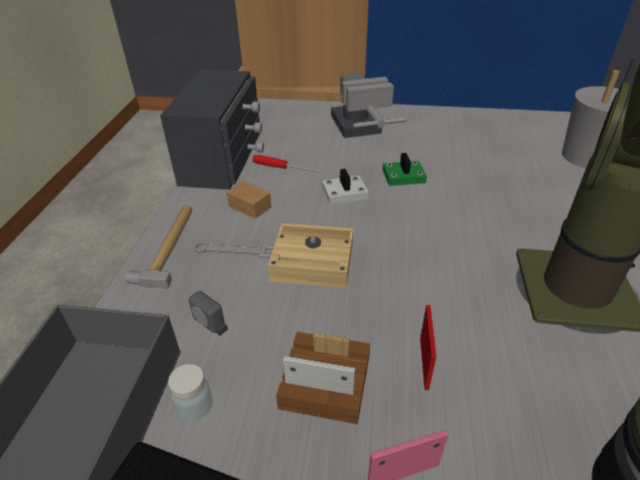

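View pics/top0.png

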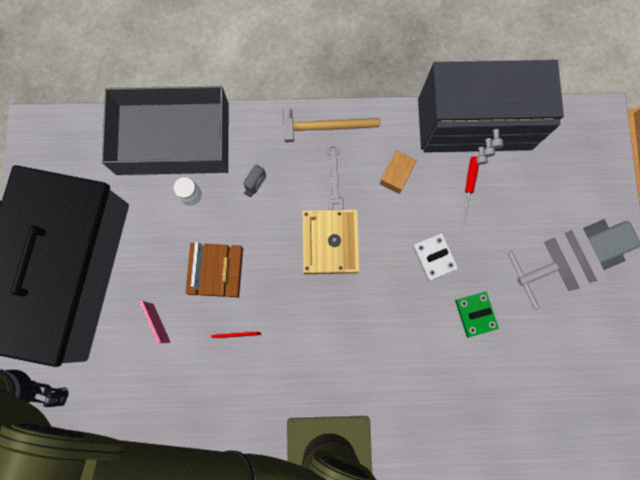

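Side view: the rack stands at about (325,375) with the white-grey plate at (318,375) and the offcut behind it at (331,345). The jig is at (312,255), the white cover at (345,187) and the green one at (405,172).
- **Could be taken for the stop plate (top view):** grey plate in the rack (196,265), offcut (226,270), pink plate (154,322), red plate (236,335). I choose (196,265).
- **Could be taken for the cover (top view):** white/aluminium (436,256), green (477,313). I choose (436,256).

Next I check both in a close crop.

```bash
cat > h.py <<'E'
import numpy as np,cv2
from station import readout, imaging, ticket, bot
def ray(n,u,v):
    m=imaging.camera_model(n);T=m["extrinsics"]
    u=np.asarray(u,float);v=np.asarray(v,float)
    d=np.stack([(u-m["cx"])/m["fx"],-(v-m["cy"])/m["fy"],-np.ones_like(u)],-1)
    return T[:3,3],d@T[:3,:3].T
def plane(n,u,v,z):
    o,d=ray(n,u,v); return o+d*((z-o[2])/d[...,2])[...,None]
def cloud(n,D):
    v,u=np.mgrid[:480,:640]; o,d=ray(n,u,v); return o+d*D[...,None]
def proj(n,P):
    m=imaging.camera_model(n);T=m["extrinsics"];c=(np.asarray(P)-T[:3,3])@T[:3,:3]
    return np.stack([m["cx"]+m["fx"]*c[...,0]/-c[...,2],m["cy"]-m["fy"]*c[...,1]/-c[...,2]],-1)
E
python3 - <<'E'
from h import *
t=np.load("top0.npz")["p"];s=np.load("side0.npz")["p"]
def cr(p,x,y,w,h,f): return cv2.resize(p[y:y+h,x:x+w],None,fx=f,fy=f,interpolation=cv2.INTER_CUBIC)
a=np.hstack([cr(t,180,230,70,75,4),cr(t,295,200,70,75,4)]);a=a[:, :560]
b=np.hstack([cr(t,410,225,70,75,4),cr(s,270,325,110,75,4)])[:, :720]
c=np.zeros((600,720,3),np.uint8);c[:300,:560]=a;c[300:,:b.shape[1]]=b
cv2.imwrite("pics/crop1.png",c[:,:,::-1])
E
```

```text
(no output)
```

View pics/crop1.png

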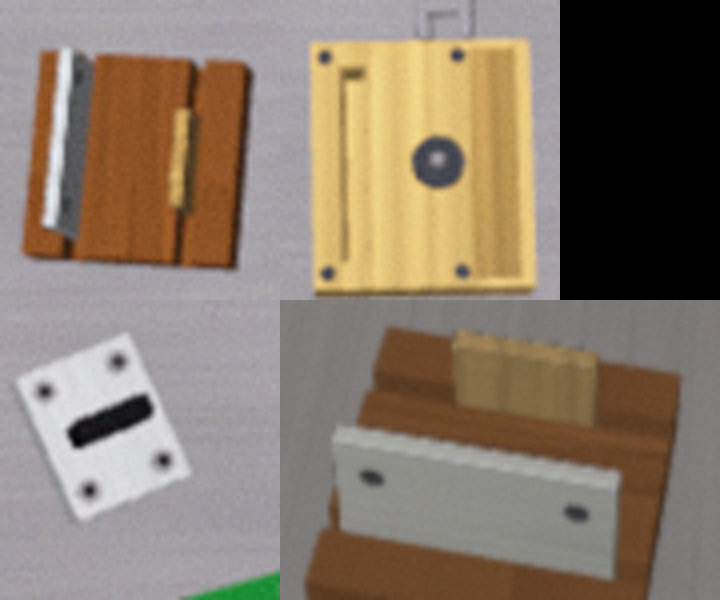

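Crop confirmed: the grey plate with two dark dots is the longer and taller piece in the left slot. The offcut is in the right slot, the jig slot lies left of the pin, and the white cover has the black bar.

```bash
python3 - <<'E'
from h import *
for n in("top","side"):
    z=np.load(n+"0.npz");p,D=z["p"],z["d"];C=cloud(n,D)
    hsv=cv2.cvtColor(p,cv2.COLOR_RGB2HSV)
    print(n)
    # table check
    M=(D>0)&(abs(C[...,2])<.01); print(" table z",np.median(C[...,2][M]), np.std(C[...,2][M]))
    def box(roi,mask,zz,name):
        m=np.zeros(D.shape,np.uint8);x0,x1,y0,y1=roi;m[y0:y1,x0:x1]=mask[y0:y1,x0:x1]
        m=cv2.morphologyEx(m,cv2.MORPH_OPEN,np.ones((2,2),np.uint8))
        k,l,s,_=cv2.connectedComponentsWithStats(m);i=1+np.argmax(s[1:,4]);
        cs,_=cv2.findContours((l==i).astype(np.uint8),cv2.RETR_EXTERNAL,cv2.CHAIN_APPROX_NONE)
        c=max(cs,key=len)[:,0].astype(float)
        W=plane(n,c[:,0],c[:,1],zz)[:,:2]*1000
        r=cv2.minAreaRect(W.astype(np.float32)); print(" ",name,np.round(r[0],1),np.round(r[1],1),round(r[2],2),s[i,4])
    S=hsv[...,1];V=hsv[...,2];H=hsv[...,0]; Z=C[...,2]
    roi=dict(top=((295,370,195,285),(405,465,225,285),(180,250,230,305)),side=((255,365,215,295),(315,375,165,205),(265,380,325,425)))[n]
    ok=D>0
    box(roi[0],((S>60)&(Z>.037)&ok).astype(np.uint8),.045,"deck")
    box(roi[0],((S<70)&(V<130)&(Z>.03)&ok).astype(np.uint8),.05,"collar")
    box(roi[1],((S<40)&(Z>.012)&(Z<.035)&ok).astype(np.uint8),.022,"cover")
    box(roi[1],((V<70)&(Z>.05)&ok).astype(np.uint8),.060,"bar")
    box(roi[1],((V<70)&ok).astype(np.uint8),.060,"barcol")
    box(roi[2],((Z>.091)&ok).astype(np.uint8),.098,"plate top")
    x0,x1,y0,y1=roi[2]
    m=(Z>.06)&(S<60)&ok; m2=np.zeros_like(m);m2[y0:y1,x0:x1]=m[y0:y1,x0:x1]
    P=C[m2]; print("  platecloud",len(P),P.min(0),P.max(0),P.mean(0))
E
```

```text
top
 table z -0.0004354811426263705 0.003103169432576225
  deck [537.3 -21.4] [139.8 157.9] 88.62 2998
  collar [536.  -30.8] [30.7 29. ] 42.95 113
  cover [ 493.8 -291.1] [100.1  82.2] 20.73 1067
  bar [ 491.7 -290.5] [13.5 46.9] 21.66 97
  barcol [ 490.1 -287.5] [14.1 53.7] 21.66 111
  plate top [479.5 309.7] [  9.1 107.9] 85.26 159
  platecloud 307 [0.42624105 0.30405383 0.06012304] [0.53660956 0.32170141 0.1059348 ] [0.47992446 0.31128597 0.0872275 ]
side
 table z 0.0001314215057087731 0.0023997518664406648
  deck [537.3  -7.2] [147. 160.] 89.52 3167
  collar [536.1 -19. ] [29.6 32.9] 7.54 135
  cover [ 493.2 -273. ] [103.1  92.8] 20.53 729
  bar [ 493.5 -271.8] [17.5 58. ] 18.64 89
  barcol [ 491.8 -254.8] [22.2 90.1] 5.75 169
  plate top [478.6 322.1] [ 13.2 109.5] 85.37 500
  platecloud 1345 [0.42542905 0.30882142 0.06001356] [0.53531223 0.32712091 0.10127758] [0.47918237 0.32070914 0.08367438]
```

The two views disagree by about 10 mm in y. I'll bring the gripper over the rack and use it as a reference in both pictures.

```bash
cat >> h.py <<'E'
from scipy.spatial.transform import Rotation as R
def delta(x,y,z,yaw,st=None):
    "tool-frame shift mm / rotvec deg from current pose to TCP (x,y,z), tool down with tool x at yaw deg"
    s=st or readout.sense(); R0=R.from_rotvec(s["ee_rot"])
    a=np.radians(yaw); Rt=R.from_matrix(np.array([[np.cos(a),np.sin(a),0],[np.sin(a),-np.cos(a),0],[0,0,-1]]).T)
    t=R0.inv().apply(np.array([x,y,z])-s["position"])*1000
    r=np.degrees((R0.inv()*Rt).as_rotvec())
    print("xyz",np.round(t,1),"w",np.round(r,2)); return t,r
def st():
    s=readout.sense();Rm=R.from_rotvec(s["ee_rot"]).as_matrix()
    print("t",round(s["clock"],2),"pos",np.round(s["position"]*1000,1),"yaw",round(np.degrees(np.arctan2(Rm[1,0],Rm[0,0])),2),"tz",np.round(Rm[:,2],3),"F",np.round(s["wrist_force"],1),"g",round(s["grip_width"],3),"q",np.round(s["qpos"],2));return s
E
python3 - <<'E'
from h import *
st();delta(.3,.42,.2,85.3);delta(.479,.316,.2,85.3)
E
```

```text
t 0.1 pos [212.3 587.2 238.5] yaw 70.13 tz [-0.    -0.002 -1.   ] F [ 1.1  0.3 -0.4] g 1.0 q [-1.19  0.69 -0.19  1.57  0.16  0.9  -0.22]
xyz [-127.4  139.3   38.8] w [-1.000e-02  1.000e-01 -1.517e+01]
xyz [-164.4  343.    38.8] w [-1.000e-02  1.000e-01 -1.517e+01]
```

Request:
send_rows --motion '[{"x": -35,"y": 35,"z": 0,"wz": -4,"hand": 1},{"x": -70,"y": 70,"z": 10,"wz": -8,"hand": 1},{"x": -105,"y": 105,"z": 20,"wz": -12,"hand": 1},{"x": -127,"y": 139,"z": 30,"wz": -15.2,"hand": 1},{"x": -135,"y": 180,"z": 38,"wz": -15.2,"hand": 1}]'

```text
validation failed for argument at $.mo...
```

```bash
python3 - <<'E'
from h import *
st();delta(.479,.316,.2,85.3)
E
```

```text
t 0.1 pos [212.3 587.2 238.5] yaw 70.13 tz [-0.    -0.002 -1.   ] F [ 1.1  0.3 -0.4] g 1.0 q [-1.19  0.69 -0.19  1.57  0.16  0.9  -0.22]
xyz [-164.4  343.    38.8] w [-1.000e-02  1.000e-01 -1.517e+01]
```

Request:
send_rows --motion '[{"x": -35,"y": 35,"z": 0,"wx": 0,"wy": 0,"wz": -4,"hand": 1},{"x": -70,"y": 70,"z": 10,"wx": 0,"wy": 0,"wz": -8,"hand": 1},{"x": -105,"y": 105,"z": 20,"wx": 0,"wy": 0,"wz": -12,"hand": 1},{"x": -127,"y": 139,"z": 30,"wx": 0,"wy": 0,"wz": -15.2,"hand": 1},{"x": -135,"y": 180,"z": 38,"wx": 0,"wy": 0,"wz": -15.2,"hand": 1}]'

```text
clock: 0.6
position: [0.3348, 0.3957, 0.2001]
ee_rot: [2.306, 2.131, -0.008]
wrist_force: [0.5, 1.9, 0.3]
grip_width: 1.004
```

```bash
python3 - <<'E'
from h import *
st();delta(.479,.316,.2,85.3)
E
```

```text
t 0.6 pos [334.8 395.7 200.1] yaw 85.49 tz [-0.003 -0.005 -1.   ] F [0.5 1.9 0.3] g 1.004 q [-0.78  0.62 -0.28  1.92  0.27  0.65  0.26]
xyz [-6.810e+01  1.501e+02  1.000e-01] w [-0.13  0.3   0.19]
```

Request:
send_rows --motion '[{"x": -20,"y": 45,"z": 0,"wx": 0,"wy": 0,"wz": 0,"hand": 1},{"x": -42,"y": 90,"z": 0,"wx": 0,"wy": 0,"wz": 0,"hand": 1},{"x": -62,"y": 130,"z": 0,"wx": 0,"wy": 0.2,"wz": 0,"hand": 1},{"x": -68,"y": 150,"z": 0,"wx": 0,"wy": 0.2,"wz": 0,"hand": 1},{"x": -68,"y": 150,"z": 0,"wx": 0,"wy": 0.2,"wz": 0,"hand": 1}]'

```text
clock: 1.1
position: [0.4828, 0.3126, 0.1995]
ee_rot: [2.314, 2.122, -0.004]
wrist_force: [-0.7, 0.0, 0.5]
grip_width: 0.999
```

```bash
python3 - <<'E'
from h import *
s=st()
a=[]
for n in("side","top"):
    p,d=imaging.grab_frame(n); np.savez(f"{n}1.npz",p=p,d=d)
    R0=R.from_rotvec(s["ee_rot"])
    for off in (0,.042,-.042):
        q=proj(n,s["position"]+R0.apply([off,0,.008])); print(n,q); cv2.circle(p,(int(q[0]),int(q[1])),2,(255,0,0),-1)
    a.append(cv2.resize(p[150:430,150:450] if n=="top" else p[200:480,220:520],None,fx=1.33,fy=1.33,interpolation=2)) 
cv2.imwrite("pics/v1.png",np.hstack(a)[:,:,::-1])
E
```

```text
t 1.1 pos [482.8 312.6 199.5] yaw 85.05 tz [-0.001 -0.003 -1.   ] F [-0.7  0.   0.5] g 0.999 q [-0.47  0.68 -0.31  1.76  0.29  0.75  0.55]
side [315.74218409 319.70796774]
side [308.6319778  343.41542703]
side [322.22647818 298.08747858]
top [185.43999475 256.34012525]
top [166.77256823 255.22244475]
top [204.10907503 257.45790477]
```

View pics/v1.png

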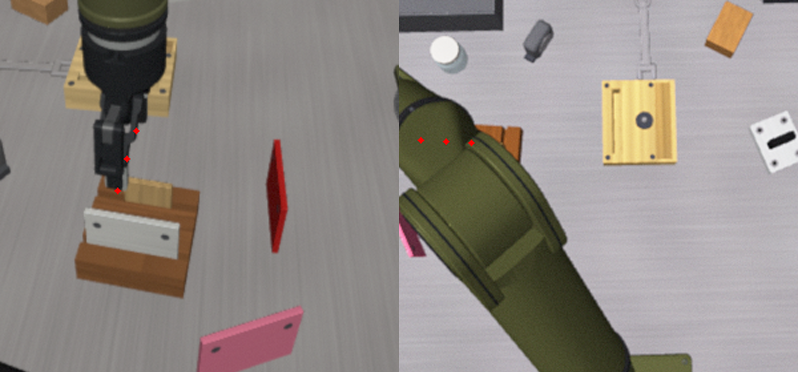

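```bash
python3 - <<'E'
from h import *
p=np.load("side1.npz")["p"]
c=cv2.resize(p[250:400,260:400],None,fx=4,fy=4,interpolation=2)
for u,v in((315.7,319.7),(308.6,343.4),(322.2,298.1)): cv2.circle(c,(int((u-260+.5)*4),int((v-250+.5)*4)),3,(255,0,0),1)
cv2.imwrite("pics/v2.png",c[:,:,::-1])
E
```

```text
(no output)
```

View pics/v2.png

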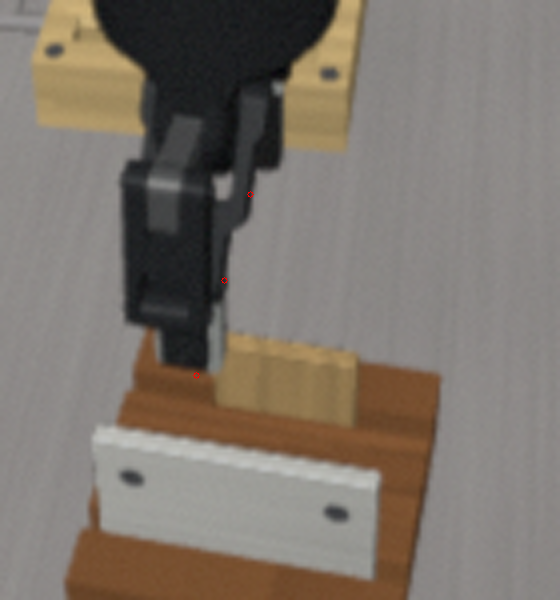

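```bash
python3 - <<'E'
from h import *
for n in("side","top"):
  z=np.load(n+"1.npz");p,D=z["p"],z["d"];C=cloud(n,D)
  s=readout.sense();R0=R.from_rotvec(s["ee_rot"])
  T=R0.inv().apply((C-s["position"]).reshape(-1,3)).reshape(C.shape)*1000
  print(n)
  for zz in range(-70,16,6):
    m=(D>0)&(abs(T[...,2]-zz)<3)&(abs(T[...,0])<90)&(abs(T[...,1])<60)
    if m.sum(): 
        q=T[m];print(zz,len(q),"x",np.percentile(q[:,0],[2,50,98]).round(1),"y",np.percentile(q[:,1],[2,50,98]).round(1))
  # base plate / table colours: olive
  z0=np.load(n+"0.npz");p0,D0=z0["p"],z0["d"];C0=cloud(n,D0)
  hs=cv2.cvtColor(p0,cv2.COLOR_RGB2HSV)
  m=(D0>0)&(hs[...,0]>20)&(hs[...,0]<40)&(hs[...,1]>90)&(C0[...,2]<.03)&(C0[...,2]>.0)&(abs(C0[...,0])<.25)&(abs(C0[...,1])<.25)
  q=C0[m]; print("base",len(q),np.percentile(q,[1,50,99],axis=0).round(3))
E
```

```text
side
-70 98 x [-31.3  41.9  71.9] y [-12.7  -6.6  15.9]
-64 140 x [-31.4  67.2  73.3] y [-11.9   2.3  16. ]
-58 148 x [41.8 71.2 74.1] y [-8.2  3.4 15.6]
-52 34 x [-42.4  51.7  72.4] y [-8.7 -7.  14. ]
-46 9 x [-50.7 -46.8  54.3] y [-7.5 -6.3 -1.7]
-40 18 x [-49.5 -44.8  48.6] y [-6.9 -5.6 -3.7]
-34 23 x [-47.5  48.   55.8] y [-6.8 -5.3 10.3]
-28 59 x [-48.8  54.3  56. ] y [-6.5 -1.7 11.1]
-22 60 x [-47.2  49.   55.9] y [-6.7 -1.6 14.5]
-16 68 x [-46.2  50.2  56.1] y [-6.9 -0.2 14.9]
-10 39 x [-46.3 -42.9  53. ] y [-6.3 -3.  15.3]
-4 4 x [-39.5  47.7  48.7] y [-3.  -1.5  1.5]
base 711 [[-0.099 -0.089  0.006]
 [ 0.062  0.049  0.012]
 [ 0.103  0.105  0.015]]
top
-64 1 x [-76.4 -76.4 -76.4] y [14.1 14.1 14.1]
base 2258 [[-0.01  -0.099  0.005]
 [ 0.065 -0.003  0.011]
 [ 0.101  0.099  0.019]]
```

```bash
python3 - <<'E'
from h import *
for n,rois in(("top",((295,370,200,285,.045),(405,465,225,285,.022))),("side",((262,362,218,295,.045),(315,375,165,205,.022)))):
    p=np.load(n+"0.npz")["p"];D=np.load(n+"0.npz")["d"];C=cloud(n,D)
    for x0,x1,y0,y1,z in rois:
        g=cv2.cvtColor(p,cv2.COLOR_RGB2GRAY)[y0:y1,x0:x1];G=cv2.resize(g,None,fx=4,fy=4,interpolation=2)
        bh=cv2.morphologyEx(G,cv2.MORPH_BLACKHAT,np.ones((29,29)))
        k,l,s,c=cv2.connectedComponentsWithStats((bh>35).astype(np.uint8))
        for i in range(1,k):
            if s[i,4]<40: continue
            w=bh*(l==i);yy,xx=np.mgrid[:G.shape[0],:G.shape[1]];u=(w*xx).sum()/w.sum();v=(w*yy).sum()/w.sum()
            u,v=(u+.5)/4-.5+x0,(v+.5)/4-.5+y0
            print(n,s[i,4],s[i,2:4],np.round([u,v],1),"W",(plane(n,u,v,z)*1000).round(1), "cloud",(C[int(round(v)),int(round(u))]*1000).round(0))
E
```

```text
top 212 [16 17] [338.9 213.4] W [609.5 -42.7  45. ] cloud [611. -43.  41.]
top 229 [17 17] [305.8 213.9] W [610.2  42.2  45. ] cloud [610.  42.  45.]
top 1681 [ 28 196] [311.1 234.1] W [557.1  29.7  45. ] cloud [558.  30.  42.]
top 2094 [55 54] [334.1 240.3] W [539.6 -28.2  45. ] cloud [537. -27.  61.]
top 226 [18 17] [340.2 267.4] W [469.5 -41.3  45. ] cloud [470. -41.  47.]
top 262 [19 18] [306.6 267.9] W [470.3  43.2  45. ] cloud [470.  42.  49.]
top 1457 [217  11] [328.7 272.9] W [456.4 -12.1  45. ] cloud [460. -14.  13.]
top 391 [23 23] [438.9 240. ] W [ 537.9 -300.9   22. ] cloud [ 537. -300.   26.]
top 384 [23 23] [420.7 247.5] W [ 519.5 -252.4   22. ] cloud [ 519. -251.   31.]
top 2785 [90 59] [437.1 254.8] W [ 499.1 -293.6   22. ] cloud [ 494. -286.   55.]
top 399 [23 22] [450.3 264.7] W [ 472.6 -326.    22. ] cloud [ 471. -324.   26.]
top 418 [24 24] [431.9 272.3] W [ 454.2 -277.3   22. ] cloud [ 455. -279.   18.]
side 169 [18 13] [281.4 235.9] W [610.3 -40.2  45. ] cloud [611. -42.  43.]
side 1697 [63 44] [312.8 242.2] W [539.8 -26.9  45. ] cloud [538. -18.  53.]
side 167 [17 13] [346.2 241.1] W [469.8 -38.9  45. ] cloud [470. -38.  46.]
side 70 [ 8 11] [278.8 258.2] W [601.5  31.7  45. ] cloud [603.  23.  37.]
side 225 [19 15] [273.2 262.2] W [610.6  44.8  45. ] cloud [611.  45.  46.]
side 225 [20 14] [341.9 268. ] W [470.6  45.7  45. ] cloud [470.  45.  44.]
side 422 [24 21] [343.  170.6] W [ 507.5 -358.1   22. ] cloud [ 502. -293.   60.]
side 173 [17 13] [354.8 177.8] W [ 473.4 -325.9   22. ] cloud [ 473. -324.   23.]
side 201 [20 13] [328.6 181.6] W [ 539.1 -300.6   22. ] cloud [ 537. -294.   25.]
side 594 [27 28] [346.3 187.9] W [ 491.2 -276.5   22. ] cloud [ 491. -260.   33.]
side 220 [21 13] [360.6 188.6] W [ 455.  -277.3   22. ] cloud [ 454. -268.   27.]
side 232 [21 13] [333.7 192.6] W [ 520.4 -252.    22. ] cloud [ 519. -249.   23.]
```

```bash
python3 - <<'E'
from h import *
ims=[]
for n,(x0,x1,y0,y1) in(("top",(295,370,200,280)),("side",(262,362,218,292))):
    p=np.load(n+"0.npz")["p"]
    A=cv2.resize(p[y0:y1,x0:x1],None,fx=8,fy=8,interpolation=2);ims.append(A)
    hs=cv2.cvtColor(A,cv2.COLOR_RGB2HSV)
    m=(hs[...,1]<75).astype(np.uint8)
    k,l,s,c=cv2.connectedComponentsWithStats(m)
    for i in range(1,k):
        if s[i,4]<3000 or s[i,4]>30000: continue
        cs,_=cv2.findContours((l==i).astype(np.uint8),0,1)
        q=(cs[0][:,0]+.5)/8-.5+[x0,y0]
        W=plane(n,q[:,0],q[:,1],.05)[:,:2].astype(np.float32)*1000
        if len(W)>20: print(n,s[i],cv2.minEnclosingCircle(W),cv2.fitEllipse(W), W.mean(0))
h=max(a.shape[0] for a in ims)
cv2.imwrite("pics/jt.png",ims[0][:,:,::-1]);cv2.imwrite("pics/js.png",ims[1][:,:,::-1])
E
```

```text
top [ 266  274  102  101 7939] ((539.1962280273438, -27.871986389160156), 16.412782669067383) ((539.0982055664062, -27.97724723815918), (31.703643798828125, 31.99867057800293), 64.55066680908203) [538.9969   -27.879341]
side [ 347  145  125   96 9293] ((540.5278930664062, -23.09547233581543), 19.685041427612305) ((539.5186157226562, -23.11577796936035), (33.03224563598633, 38.35740280151367), 8.665194511413574) [539.3412   -23.158575]
```

View pics/jt.png

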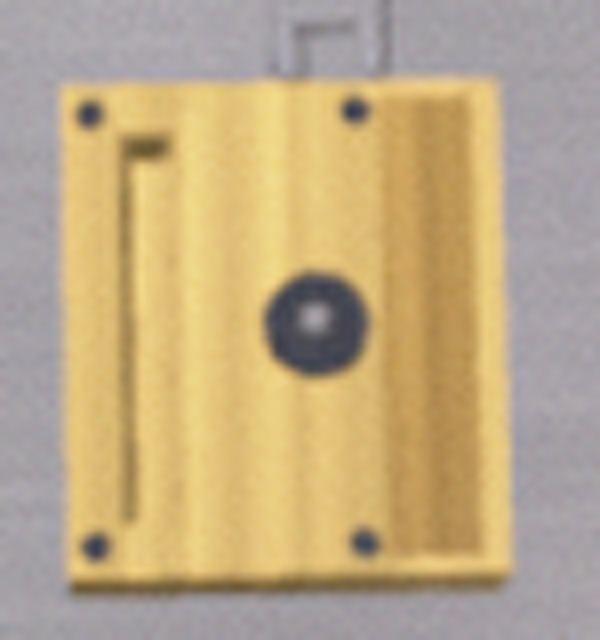

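View pics/js.png

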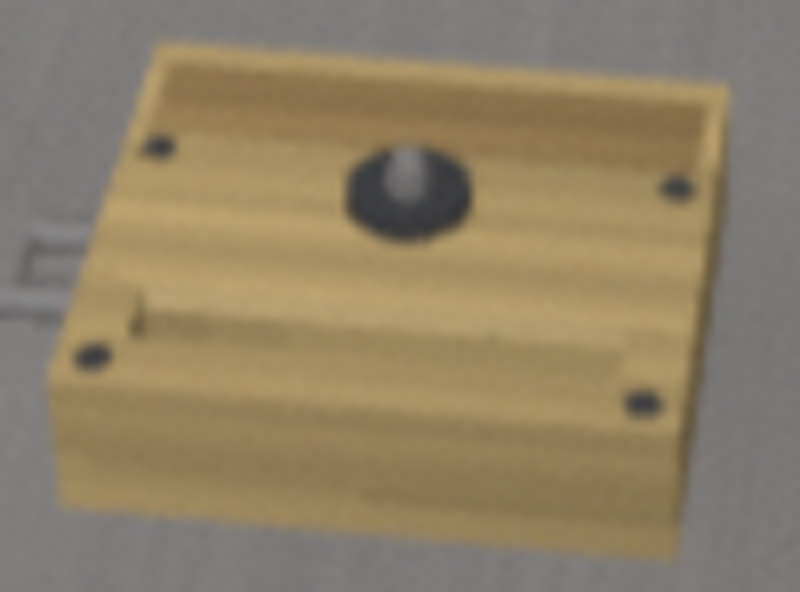

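```bash
python3 - <<'E'
from h import *
z=np.load("side0.npz");p,D=z["p"],z["d"];C=cloud("side",D)*1000
hs=cv2.cvtColor(p,cv2.COLOR_RGB2HSV)
m=np.zeros(D.shape,bool);m[325:425,265:380]=True
m&=(D>0)&(hs[...,1]<60)&(C[...,2]>45)&(C[...,2]<110)&(C[...,1]>290)
m=cv2.erode(m.astype(np.uint8),np.ones((3,3)))>0
P=C[m];print(len(P))
f=P[(P[:,2]<92)];A=np.c_[f[:,0]-480,f[:,2]-70,np.ones(len(f))]
c,*_=np.linalg.lstsq(A,f[:,1],rcond=None);print("front face y = a(x-480)+b(z-70)+c",c,"resid",np.std(A@c-f[:,1]))
print("z pct",np.percentile(P[:,2],[50,98,100]),"x",np.percentile(P[:,0],[0,1,99,100]))
# top: profile across
z=np.load("top0.npz");p,D=z["p"],z["d"];C=cloud("top",D)*1000
m=(D>0)&(C[...,2]>88)&(C[...,0]>420)&(C[...,0]<545)&(C[...,1]>295)&(C[...,1]<330)
P=C[m];r=P[:,1]+np.tan(np.radians(4.7))*(P[:,0]-480);
for a in range(300,324,2):
    k=abs(r-a)<1; print(a,k.sum(),P[k,2].mean().round(1) if k.any() else '')
hs=cv2.cvtColor(p,cv2.COLOR_RGB2HSV)
# bright top strip in top cam by intensity, on plane z=.098
V=hs[...,2];S=hs[...,1]
m=np.zeros(D.shape,np.uint8);m[238:300,180:210]=((S<50)&(V>165))[238:300,180:210]
c=cv2.findNonZero(m)[:,0];W=plane("top",c[:,0],c[:,1],.098)*1000
r=cv2.minAreaRect(W[:,:2].astype(np.float32));print("bright strip",r,len(c))
# finger face in side1
z=np.load("side1.npz");D=z["d"];C=cloud("side",D);s=readout.sense();R0=R.from_rotvec(s["ee_rot"])
T=R0.inv().apply((C-s["position"]).reshape(-1,3))*1000;T=T[(D>0).ravel()]
k=(T[:,2]>-34)&(T[:,2]<-12)&(T[:,0]>45)&(T[:,0]<70)&(abs(T[:,1]-3)<9);print("finger outer",k.sum(),np.median(T[k],0),T[k].std(0))
E
```

```text
1471
front face y = a(x-480)+b(z-70)+c [-8.12015292e-02  1.51325117e-03  3.21481008e+02] resid 0.7331576662981236
z pct [ 78.49973616  99.44054211 101.00520789] x [426.76469379 427.76891744 532.10759116 533.34984654]
300 0 
302 0 
304 0 
306 0 
308 12 94.6
310 58 95.0
312 37 96.9
314 35 97.2
316 36 96.5
318 8 94.5
320 0 
322 0 
bright strip ((469.13702392578125, 313.12896728515625), (150.6451873779297, 70.3677978515625), 0.4571203589439392) 512
finger outer 138 [ 54.33283189   1.76557593 -22.72497849] [3.09670243 5.32066264 5.51357092]
```

```bash
python3 - <<'E'
from h import *
st();delta(.4805,.3157,.066,85.35)
E
```

```text
t 1.2 pos [478.3 316.1 199.7] yaw 85.47 tz [-0.004 -0.001 -1.   ] F [-0.4  0.3 -0.7] g 1.0 q [-0.48  0.68 -0.32  1.76  0.29  0.75  0.55]
xyz [ -0.    2.7 133.7] w [-0.22  0.1   0.12]
```

Request:
send_rows --motion '[{"x": 0,"y": 1,"z": 30,"wx": 0,"wy": 0,"wz": 0,"hand": 0.2},{"x": 0,"y": 2.5,"z": 60,"wx": -0.2,"wy": 0,"wz": 0,"hand": 0.2},{"x": 0,"y": 2.5,"z": 90,"wx": -0.2,"wy": 0,"wz": 0,"hand": 0.2},{"x": 0,"y": 2.5,"z": 120,"wx": -0.2,"wy": 0,"wz": 0,"hand": 0.2},{"x": 0,"y": 2.5,"z": 134,"wx": -0.2,"wy": 0,"wz": 0,"hand": 0.2}]'

```text
clock: 1.7
position: [0.4771, 0.3164, 0.0635]
ee_rot: [-2.303, -2.135, 0.009]
wrist_force: [-0.6, -0.6, -1.2]
grip_width: 0.601
```

Request:
send_rows --motion '[{"x": 0,"y": 0,"z": 0,"wx": 0,"wy": 0,"wz": 0,"hand": 0.0},{"x": 0,"y": 0,"z": 0,"wx": 0,"wy": 0,"wz": 0,"hand": 0.0}]'

```text
clock: 1.9
position: [0.4761, 0.3177, 0.064]
ee_rot: [-2.301, -2.137, 0.009]
wrist_force: [-0.3, -0.9, 0.3]
grip_width: 0.505
```

```bash
python3 - <<'E'
from h import *
st();delta(.4805,.316,.066,85.35)
p,d=imaging.grab_frame("side");cv2.imwrite("pics/v3.png",cv2.resize(p[270:430,240:400],None,fx=3.5,fy=3.5,interpolation=2)[:,:,::-1])
E
```

```text
t 1.9 pos [476.1 317.7  64. ] yaw 85.78 tz [-0.005 -0.003 -1.   ] F [-0.3 -0.9  0.3] g 0.505 q [-0.54  0.89 -0.22  1.84  0.39  0.46  0.47]
xyz [-1.4  4.5 -2. ] w [-0.29  0.18  0.43]
```

View pics/v3.png

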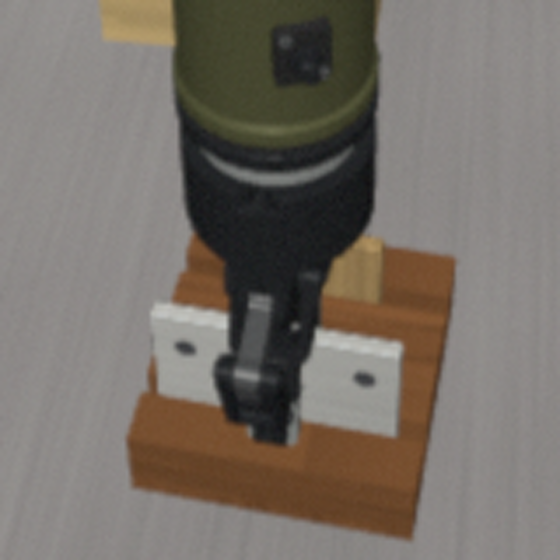

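The open jaws straddle the plate (crop about (260,400)), clear of the offcut. I trim the position slightly and close.

Request:
send_rows --motion '[{"x": -1.4,"y": 4,"z": -1,"wx": -0.3,"wy": 0.2,"wz": 0.4,"hand": 0.0},{"x": -1.4,"y": 4,"z": -1,"wx": -0.3,"wy": 0.2,"wz": 0.4,"hand": -0.5},{"x": -1.4,"y": 4,"z": -1,"wx": -0.3,"wy": 0.2,"wz": 0.4,"hand": -1},{"x": -1.4,"y": 4,"z": -1,"wx": -0.3,"wy": 0.2,"wz": 0.4,"hand": -1},{"x": -1.4,"y": 4,"z": -1,"wx": -0.3,"wy": 0.2,"wz": 0.4,"hand": -1}]' --force 60

```text
clock: 2.45
position: [0.4813, 0.3158, 0.0663]
ee_rot: [2.31, 2.128, 0.004]
wrist_force: [0.2, -1.2, 6.0]
grip_width: 0.087
```

```bash
python3 - <<'E'
from h import *
st();delta(.4805,.316,.066,85.35)
E
```

```text
t 2.45 pos [481.3 315.8  66.3] yaw 85.31 tz [ 0.003  0.001 -1.   ] F [ 0.2 -1.2  6. ] g 0.087 q [-0.54  0.88 -0.22  1.84  0.39  0.46  0.47]
xyz [ 0.1 -0.9  0.3] w [ 0.15 -0.08 -0.04]
```

Request:
send_rows --motion '[{"x": 0,"y": 0,"z": -15,"wx": 0,"wy": 0,"wz": 0,"hand": -1},{"x": 0,"y": 0,"z": -40,"wx": 0,"wy": 0,"wz": 0,"hand": -1},{"x": 0,"y": 0,"z": -70,"wx": 0,"wy": 0,"wz": 0,"hand": -1},{"x": 0,"y": 0,"z": -100,"wx": 0,"wy": 0,"wz": 0,"hand": -1},{"x": 0,"y": 0,"z": -100,"wx": 0,"wy": 0,"wz": 0,"hand": -1}]'

```text
clock: 2.95
position: [0.4829, 0.3174, 0.1698]
ee_rot: [2.31, 2.128, 0.016]
wrist_force: [0.0, 1.1, -2.3]
grip_width: 0.084
```

```bash
python3 - <<'E'
from h import *
st();delta(.54,.025,.166,89.5)
E
```

```text
t 2.95 pos [482.9 317.4 169.8] yaw 85.3 tz [ 0.008  0.006 -1.   ] F [ 0.   1.1 -2.3] g 0.084 q [-0.49  0.72 -0.3   1.79  0.32  0.67  0.52]
xyz [-286.7   80.9    2.5] w [ 0.45 -0.36 -4.2 ]
```

Request:
send_rows --motion '[{"x": -30,"y": 8,"z": 0,"wx": 0,"wy": 0,"wz": -1,"hand": -1},{"x": -75,"y": 21,"z": 0,"wx": 0.2,"wy": -0.2,"wz": -2,"hand": -1},{"x": -120,"y": 34,"z": 0,"wx": 0.4,"wy": -0.3,"wz": -3,"hand": -1},{"x": -165,"y": 47,"z": 1,"wx": 0.4,"wy": -0.3,"wz": -4.2,"hand": -1},{"x": -205,"y": 58,"z": 2,"wx": 0.4,"wy": -0.3,"wz": -4.2,"hand": -1}]'

```text
clock: 3.45
position: [0.5233, 0.1053, 0.1656]
ee_rot: [-2.231, -2.21, 0.002]
wrist_force: [0.6, 0.1, -2.8]
grip_width: 0.084
```

```bash
python3 - <<'E'
from h import *
st();delta(.54,.025,.166,89.5)
E
```

```text
t 3.45 pos [523.3 105.3 165.6] yaw 89.46 tz [-0.001 -0.    -1.   ] F [ 0.6  0.1 -2.8] g 0.084 q [-0.07  0.69 -0.35  1.91  0.39  0.61  0.89]
xyz [-80.1  17.4  -0.4] w [-0.07  0.02 -0.04]
```

Request:
send_rows --motion '[{"x": -35,"y": 8,"z": 0,"wx": 0,"wy": 0,"wz": 0,"hand": -1},{"x": -62,"y": 14,"z": 0,"wx": 0,"wy": 0,"wz": 0,"hand": -1},{"x": -80,"y": 17.4,"z": 0,"wx": 0,"wy": 0,"wz": 0,"hand": -1},{"x": -80,"y": 17.4,"z": 0,"wx": 0,"wy": 0,"wz": 0,"hand": -1},{"x": -80,"y": 17.4,"z": 0,"wx": 0,"wy": 0,"wz": 0,"hand": -1}]'

```text
clock: 3.95
position: [0.5393, 0.0255, 0.1647]
ee_rot: [-2.231, -2.209, 0.003]
wrist_force: [0.4, 1.2, -1.8]
grip_width: 0.082
```

```bash
python3 - <<'E'
from h import *
st();delta(.54,.025,.166,89.5)
p,d=imaging.grab_frame("side");np.savez("side2.npz",p=p,d=d)
cv2.imwrite("pics/v4.png",cv2.resize(p[140:300,230:390],None,fx=3.7,fy=3.7,interpolation=2)[:,:,::-1])
st()
C=cloud("side",d)*1000;hs=cv2.cvtColor(p,cv2.COLOR_RGB2HSV)
m=np.zeros(d.shape,bool);m[140:300,230:390]=True
m&=(d>0)&(hs[...,1]<60)&(hs[...,2]>110)&(C[...,2]>90)&(C[...,2]<210)&(C[...,1]>5)&(C[...,1]<50)
m=cv2.erode(m.astype(np.uint8),np.ones((3,3)))>0
f=C[m];A=np.c_[f[:,0]-540,f[:,2]-150,np.ones(len(f))]
c,*_=np.linalg.lstsq(A,f[:,1],rcond=None);print(len(f),c,np.std(A@c-f[:,1]),np.percentile(f,[0,1,99,100],axis=0).round(1))
E
```

```text
t 3.95 pos [539.3  25.5 164.7] yaw 89.44 tz [-0.003  0.    -1.   ] F [ 0.4  1.2 -1.8] g 0.082 q [ 0.09  0.7  -0.37  1.89  0.41  0.63  1.03]
xyz [-0.5  0.7 -1.3] w [-0.17 -0.02 -0.06]
t 4.0 pos [539.3  26.6 165. ] yaw 89.55 tz [-0.002  0.001 -1.   ] F [-0.   0.1 -2.5] g 0.082 q [ 0.09  0.7  -0.37  1.89  0.41  0.63  1.03]
1663 [-8.65313023e-03 -3.42460660e-04  3.15051392e+01] 1.3043974617320842 [[484.5  25.6 108.9]
 [484.7  28.2 110.8]
 [589.9  34.5 196.8]
 [591.4  35.4 198.4]]
```

View pics/v4.png

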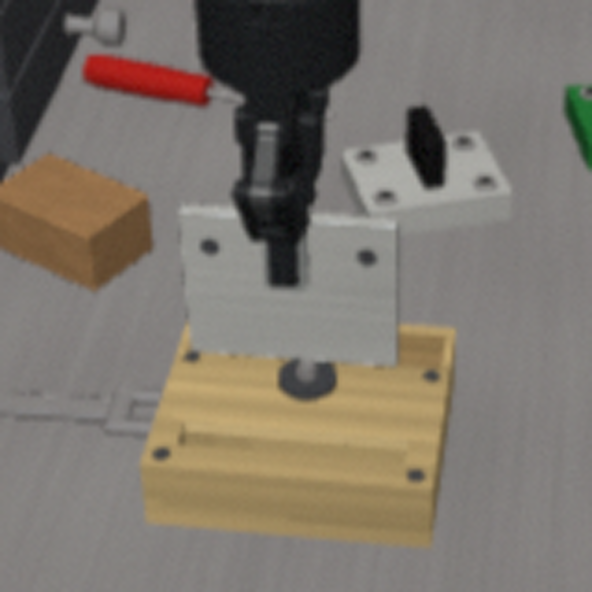

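The plate hangs upright above the jig, in line with the slot: plate bottom at crop (290,360), slot at (295,440). Descending.

Request:
send_rows --motion '[{"x": -0.5,"y": 0.7,"z": 15,"wx": 0,"wy": 0,"wz": 0,"hand": -1},{"x": -1,"y": 0.7,"z": 32,"wx": 0,"wy": 0,"wz": 0,"hand": -1},{"x": -1,"y": 0.7,"z": 48,"wx": 0,"wy": 0,"wz": 0,"hand": -1},{"x": -1,"y": 0.7,"z": 56,"wx": 0,"wy": 0,"wz": 0,"hand": -1},{"x": -1,"y": 0.7,"z": 56,"wx": 0,"wy": 0,"wz": 0,"hand": -1}]'

```text
clock: 4.5
position: [0.539, 0.0271, 0.108]
ee_rot: [-2.224, -2.212, 0.004]
wrist_force: [0.0, 0.5, -2.3]
grip_width: 0.086
```

```bash
python3 - <<'E'
from h import *
st();delta(.54,.025,.068,89.5)
E
```

```text
t 4.5 pos [539.   27.1 108. ] yaw 89.68 tz [-0.005  0.001 -1.   ] F [ 0.   0.5 -2.3] g 0.086 q [ 0.05  0.79 -0.31  1.92  0.47  0.5   0.98]
xyz [-2.2  1.3 40. ] w [-0.28 -0.08  0.18]
```

Request:
send_rows --motion '[{"x": -1.5,"y": 1,"z": 4,"wx": -0.2,"wy": 0,"wz": 0,"hand": -1},{"x": -1.5,"y": 1,"z": 9,"wx": -0.2,"wy": 0,"wz": 0,"hand": -1},{"x": -1.5,"y": 1,"z": 14,"wx": -0.2,"wy": 0,"wz": 0,"hand": -1},{"x": -1.5,"y": 1,"z": 20,"wx": -0.2,"wy": 0,"wz": 0,"hand": -1},{"x": -1.5,"y": 1,"z": 20,"wx": -0.2,"wy": 0,"wz": 0,"hand": -1}]'

```text
clock: 5.0
position: [0.5394, 0.0255, 0.0872]
ee_rot: [-2.226, -2.213, 0.002]
wrist_force: [-0.6, -0.2, -2.0]
grip_width: 0.087
```

```bash
python3 - <<'E'
from h import *
st();delta(.54,.025,.068,89.5)
E
```

```text
t 5.0 pos [539.4  25.5  87.2] yaw 89.68 tz [-0.003  0.001 -1.   ] F [-0.6 -0.2 -2. ] g 0.087 q [ 0.04  0.83 -0.28  1.93  0.49  0.45  0.96]
xyz [-0.5  0.7 19.2] w [-0.15 -0.06  0.18]
```

No contact so far, with the plate's bottom about 16 mm below the deck.

Request:
send_rows --motion '[{"x": -0.5,"y": 0.5,"z": 6,"wx": -0.1,"wy": 0,"wz": 0,"hand": -1},{"x": -0.5,"y": 0.5,"z": 12,"wx": -0.1,"wy": 0,"wz": 0,"hand": -1},{"x": -0.5,"y": 0.5,"z": 16,"wx": -0.1,"wy": 0,"wz": 0,"hand": -1},{"x": -0.5,"y": 0.5,"z": 18,"wx": -0.1,"wy": 0,"wz": 0,"hand": -1},{"x": -0.5,"y": 0.5,"z": 18,"wx": -0.1,"wy": 0,"wz": 0,"hand": -1}]'

```text
clock: 5.5
position: [0.5397, 0.025, 0.0689]
ee_rot: [-2.226, -2.214, 0.0]
wrist_force: [-0.1, -0.3, -2.0]
grip_width: 0.081
```

```bash
python3 - <<'E'
from h import *
st();delta(.54,.025,.068,89.5)
E
```

```text
t 5.5 pos [539.7  25.   68.9] yaw 89.69 tz [-0.001  0.001 -1.   ] F [-0.1 -0.3 -2. ] g 0.081 q [ 0.02  0.86 -0.26  1.94  0.51  0.41  0.95]
xyz [-0.   0.3  0.9] w [-0.08 -0.06  0.19]
```

Request:
send_rows --motion '[{"x": 0,"y": 0,"z": 1,"wx": 0,"wy": 0,"wz": 0,"hand": -1},{"x": 0,"y": 0,"z": 2,"wx": 0,"wy": 0,"wz": 0,"hand": -1},{"x": 0,"y": 0,"z": 3,"wx": 0,"wy": 0,"wz": 0,"hand": -1},{"x": 0,"y": 0,"z": 3,"wx": 0,"wy": 0,"wz": 0,"hand": -1}]'

```text
clock: 5.9
position: [0.5397, 0.0251, 0.0683]
ee_rot: [-2.227, -2.216, -0.0]
wrist_force: [-5.2, -0.9, 18.9]
grip_width: 0.081
```

```bash
python3 - <<'E'
from h import *
st()
E
```

```text
t 5.9 pos [539.7  25.1  68.3] yaw 89.7 tz [ 0.  0. -1.] F [-5.2 -0.9 18.9] g 0.081 q [ 0.02  0.86 -0.26  1.94  0.51  0.4   0.94]
```

It touched the floor at exactly the expected height (68.3 mm). Releasing.

Request:
send_rows --motion '[{"x": 0,"y": 0,"z": -2,"wx": 0,"wy": 0,"wz": 0,"hand": -1},{"x": 0,"y": 0,"z": -2,"wx": 0,"wy": 0,"wz": 0,"hand": -0.4},{"x": 0,"y": 0,"z": -2,"wx": 0,"wy": 0,"wz": 0,"hand": -0.3},{"x": 0,"y": 0,"z": -2,"wx": 0,"wy": 0,"wz": 0,"hand": -0.3}]'

```text
clock: 6.3
position: [0.5398, 0.0251, 0.0701]
ee_rot: [-2.227, -2.215, -0.001]
wrist_force: [0.8, 0.1, 0.4]
grip_width: 0.35
```

Request:
send_rows --motion '[{"x": 0,"y": 0,"z": -10,"wx": 0,"wy": 0,"wz": 0,"hand": -0.3},{"x": 0,"y": 0,"z": -40,"wx": 0,"wy": 0,"wz": 0,"hand": -0.3},{"x": 0,"y": 0,"z": -75,"wx": 0,"wy": 0,"wz": 0,"hand": -0.3},{"x": 0,"y": 0,"z": -100,"wx": 0,"wy": 0,"wz": 0,"hand": 0},{"x": 0,"y": 0,"z": -100,"wx": 0,"wy": 0,"wz": 0,"hand": 0}]'

```text
clock: 6.8
position: [0.5421, 0.0255, 0.1738]
ee_rot: [2.225, 2.212, 0.01]
wrist_force: [0.0, 0.2, 0.1]
grip_width: 0.498
```

```bash
python3 - <<'E'
from h import *
st()
p,d=imaging.grab_frame("side");np.savez("side3.npz",p=p,d=d)
cv2.imwrite("pics/v5.png",cv2.resize(p[140:300,230:390],None,fx=3.7,fy=3.7,interpolation=2)[:,:,::-1])
C=cloud("side",d)*1000;hs=cv2.cvtColor(p,cv2.COLOR_RGB2HSV)
m=np.zeros(d.shape,bool);m[140:300,230:390]=True
m&=(d>0)&(hs[...,1]<60)&(hs[...,2]>110)&(C[...,2]>50)&(C[...,2]<130)&(C[...,1]>5)&(C[...,1]<50)
m=cv2.erode(m.astype(np.uint8),np.ones((3,3)))>0
f=C[m];A=np.c_[f[:,0]-540,f[:,2]-70,np.ones(len(f))]
c,*_=np.linalg.lstsq(A,f[:,1],rcond=None);print(len(f),c,np.std(A@c-f[:,1]),np.percentile(f,[0,1,99,100],axis=0).round(1))
E
```

```text
t 6.8 pos [542.1  25.5 173.8] yaw 89.67 tz [ 0.007  0.002 -1.   ] F [0.  0.2 0.1] g 0.498 q [ 0.1   0.69 -0.38  1.88  0.41  0.64  1.03]
890 [-4.86533501e-03 -1.06044759e-02  3.11234499e+01] 1.394648365915052 [[486.1  24.8  52. ]
 [486.3  27.1  53.9]
 [590.2  34.  101.4]
 [591.5  35.5 102.9]]
```

View pics/v5.png

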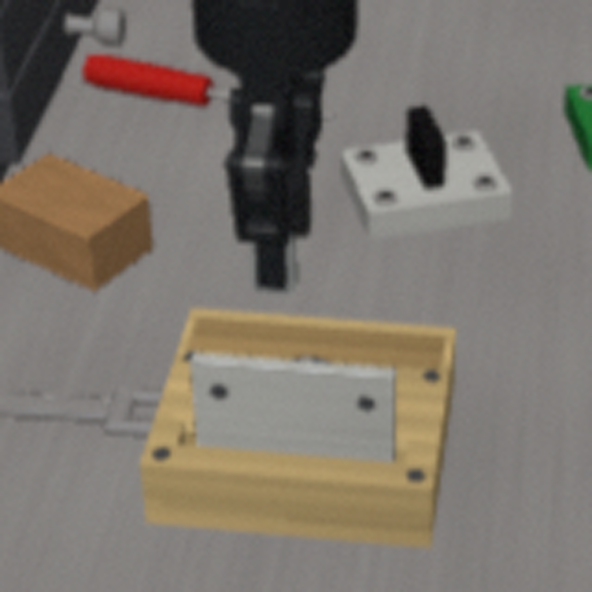

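The plate is seated and upright: top edge at z≈101 mm against an expected 100, tilt 0.6°. Now the cover: centre about (496.5, -289), yaw 21°, from the four bushes in both views.

```bash
python3 - <<'E'
from h import *
delta(.51,-.13,.17,55);delta(.4965,-.289,.13,21)
E
```

```text
xyz [-155.3  -30.1    1.8] w [ 0.21 -0.12 34.67]
xyz [-314.5  -42.8   41.6] w [ 0.17 -0.19 68.67]
```

Request:
send_rows --motion '[{"x": -25,"y": -5,"z": 0,"wx": 0,"wy": 0,"wz": 6,"hand": 0},{"x": -60,"y": -12,"z": 0,"wx": 0,"wy": 0,"wz": 13,"hand": 0},{"x": -95,"y": -19,"z": 0,"wx": 0,"wy": 0,"wz": 20,"hand": 0},{"x": -130,"y": -25,"z": 0,"wx": 0,"wy": 0,"wz": 28,"hand": 0},{"x": -165,"y": -31,"z": 0,"wx": 0,"wy": 0,"wz": 35,"hand": 0}]'

```text
clock: 7.35
position: [0.5078, -0.1409, 0.1708]
ee_rot: [-2.794, -1.435, -0.003]
wrist_force: [1.7, 0.9, -0.6]
grip_width: 0.5
```

```bash
python3 - <<'E'
from h import *
st();delta(.4965,-.289,.12,21)
E
```

```text
t 7.35 pos [ 507.8 -140.9  170.8] yaw 54.38 tz [ 0.002  0.001 -1.   ] F [ 1.7  0.9 -0.6] g 0.5 q [ 0.33  0.67 -0.24  1.93  0.27  0.57  0.86]
xyz [-127.    77.1   50.6] w [ 1.000e-02 -1.300e-01  3.338e+01]
```

Request:
send_rows --motion '[{"x": -35,"y": 21,"z": 0,"wx": 0,"wy": 0,"wz": 8,"hand": 0.1},{"x": -75,"y": 46,"z": 10,"wx": 0,"wy": 0,"wz": 16,"hand": 0.1},{"x": -110,"y": 67,"z": 25,"wx": 0,"wy": 0,"wz": 24,"hand": 0.1},{"x": -127,"y": 77,"z": 40,"wx": 0,"wy": 0,"wz": 32,"hand": 0.1},{"x": -127,"y": 77,"z": 50,"wx": 0,"wy": 0,"wz": 33.4,"hand": 0.1}]'

```text
clock: 7.85
position: [0.494, -0.2931, 0.1187]
ee_rot: [3.091, 0.558, -0.003]
wrist_force: [-0.7, -0.4, -0.1]
grip_width: 0.55
```

Request:
send_rows --motion '[{"x": 0,"y": 0,"z": 0,"wx": 0,"wy": 0,"wz": 0,"hand": 0.1}]'

```text
clock: 7.95
position: [0.4929, -0.2913, 0.1166]
ee_rot: [-3.088, -0.561, 0.008]
wrist_force: [0.4, 0.1, -0.3]
grip_width: 0.55
```

```bash
python3 - <<'E'
from h import *
s=st();delta(.4965,-.289,.035,21)
p,d=imaging.grab_frame("side")
cv2.imwrite("pics/v6.png",cv2.resize(p[60:220,270:430],None,fx=3.7,fy=3.7,interpolation=2)[:,:,::-1])
E
```

```text
t 7.95 pos [ 492.9 -291.3  116.6] yaw 20.59 tz [-0.005  0.002 -1.   ] F [ 0.4  0.1 -0.3] g 0.55 q [ 0.51  0.79 -0.09  1.83  0.13  0.53  0.69]
xyz [ 4.5 -0.6 81.6] w [-0.2   0.24 -0.41]
```

View pics/v6.png

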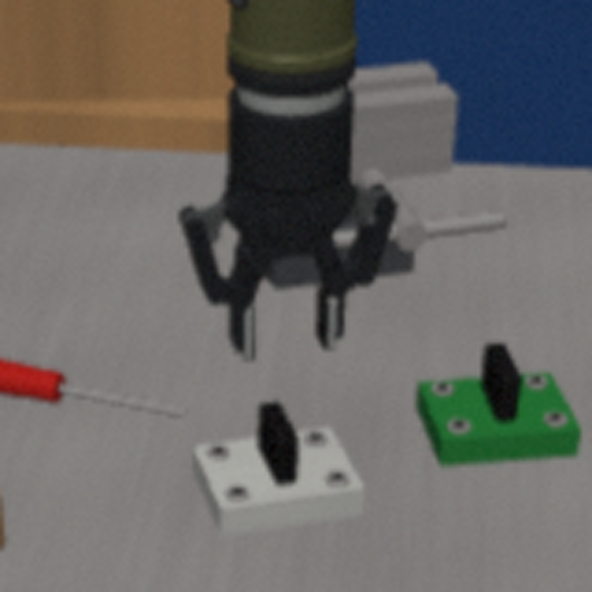

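The open jaws stand above the black bar of the white cover (jaws at crop (290,330), bar at (278,440)); the green one stays to the right at (500,400).

Request:
send_rows --motion '[{"x": 3,"y": -0.5,"z": 25,"wx": -0.1,"wy": 0,"wz": 0,"hand": 0},{"x": 4.5,"y": -0.5,"z": 50,"wx": -0.2,"wy": 0.2,"wz": -0.3,"hand": 0},{"x": 4.5,"y": -0.5,"z": 70,"wx": -0.2,"wy": 0.2,"wz": -0.3,"hand": -0.1},{"x": 4.5,"y": -0.5,"z": 79,"wx": -0.2,"wy": 0.2,"wz": -0.3,"hand": -0.2},{"x": 4.5,"y": -0.5,"z": 79,"wx": -0.2,"wy": 0.2,"wz": -0.3,"hand": -0.2}]'

```text
clock: 8.5
position: [0.4964, -0.2881, 0.0376]
ee_rot: [-3.088, -0.574, 0.003]
wrist_force: [-0.2, 0.2, 1.0]
grip_width: 0.401
```

```bash
python3 - <<'E'
from h import *
s=st();delta(.4965,-.289,.035,21)
p,d=imaging.grab_frame("side")
cv2.imwrite("pics/v7.png",cv2.resize(p[90:230,280:420],None,fx=4,fy=4,interpolation=2)[:,:,::-1])
E
```

```text
t 8.5 pos [ 496.4 -288.1   37.6] yaw 21.06 tz [-0.002  0.    -1.   ] F [-0.2  0.2  1. ] g 0.401 q [ 0.48  0.93 -0.07  1.85  0.15  0.37  0.67]
xyz [-0.3  0.9  2.6] w [-0.06  0.09  0.06]
```

View pics/v7.png

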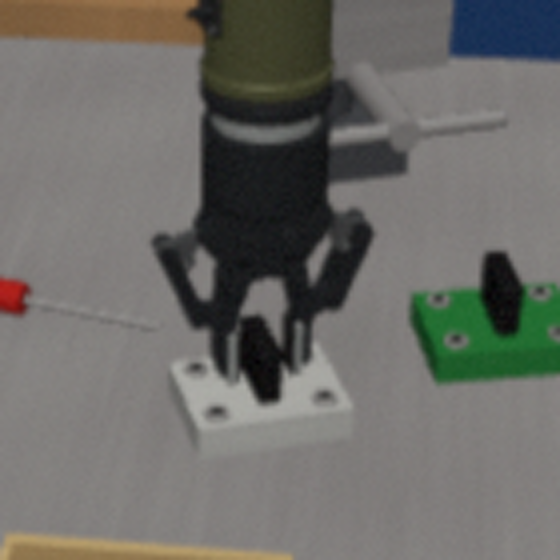

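Request:
send_rows --motion '[{"x": -0.3,"y": 0.9,"z": 2,"wx": 0,"wy": 0,"wz": 0,"hand": -0.2},{"x": -0.3,"y": 0.9,"z": 2,"wx": 0,"wy": 0,"wz": 0,"hand": -0.6},{"x": -0.3,"y": 0.9,"z": 2,"wx": 0,"wy": 0,"wz": 0,"hand": -1},{"x": -0.3,"y": 0.9,"z": 2,"wx": 0,"wy": 0,"wz": 0,"hand": -1},{"x": -0.3,"y": 0.9,"z": 2,"wx": 0,"wy": 0,"wz": 0,"hand": -1}]' --force 80

```text
clock: 9.05
position: [0.4976, -0.29, 0.0376]
ee_rot: [3.087, 0.573, 0.002]
wrist_force: [0.2, 0.6, 6.5]
grip_width: 0.172
```

```bash
python3 - <<'E'
from h import *
s=st()
E
```

```text
t 9.05 pos [ 497.6 -290.    37.6] yaw 21.02 tz [ 0.001 -0.001 -1.   ] F [0.2 0.6 6.5] g 0.172 q [ 0.49  0.93 -0.07  1.85  0.15  0.37  0.67]
```

Request:
send_rows --motion '[{"x": 0,"y": 0,"z": -12,"wx": 0,"wy": 0,"wz": 0,"hand": -1},{"x": 0,"y": 0,"z": -35,"wx": 0,"wy": 0,"wz": 0,"hand": -1},{"x": 0,"y": 0,"z": -70,"wx": 0,"wy": 0,"wz": 0,"hand": -1},{"x": 0,"y": 0,"z": -100,"wx": 0,"wy": 0,"wz": 0,"hand": -1},{"x": 0,"y": 0,"z": -115,"wx": 0,"wy": 0,"wz": 0,"hand": -1}]'

```text
clock: 9.55
position: [0.4983, -0.2905, 0.1557]
ee_rot: [3.085, 0.572, 0.006]
wrist_force: [0.2, -0.4, -2.8]
grip_width: 0.176
```

```bash
python3 - <<'E'
from h import *
s=st();delta(.5395,-.045,.15,-0.5)
E
```

```text
t 9.55 pos [ 498.3 -290.5  155.7] yaw 21.0 tz [ 0.005 -0.003 -1.   ] F [ 0.2 -0.4 -2.8] g 0.176 q [ 0.51  0.73 -0.1   1.8   0.12  0.61  0.7 ]
xyz [ 126.4 -214.4    5.2] w [ 0.23 -0.23 21.5 ]
```

Request:
send_rows --motion '[{"x": 15,"y": -25,"z": 0,"wx": 0,"wy": 0,"wz": 4,"hand": -1},{"x": 38,"y": -65,"z": 0,"wx": 0,"wy": 0,"wz": 9,"hand": -1},{"x": 61,"y": -104,"z": 0,"wx": 0,"wy": 0,"wz": 14,"hand": -1},{"x": 82,"y": -140,"z": 0,"wx": 0,"wy": 0,"wz": 19,"hand": -1},{"x": 101,"y": -172,"z": 0,"wx": 0.2,"wy": -0.2,"wz": 21.5,"hand": -1}]'

```text
clock: 10.05
position: [0.5307, -0.0909, 0.1559]
ee_rot: [-3.141, 0.016, -0.0]
wrist_force: [0.6, 0.0, -2.5]
grip_width: 0.174
```

```bash
python3 - <<'E'
from h import *
s=st();delta(.5395,-.027,.15,-0.5)
E
```

```text
t 10.05 pos [530.7 -90.9 155.9] yaw -0.58 tz [ 0.     0.001 -1.   ] F [ 0.6  0.  -2.5] g 0.174 q [ 0.06  0.7   0.05  1.91 -0.06  0.53  0.14]
xyz [  8.2 -64.    5.9] w [-0.04 -0.02 -0.08]
```

Request:
send_rows --motion '[{"x": 4,"y": -28,"z": 0,"wx": 0,"wy": 0,"wz": 0,"hand": -1},{"x": 7,"y": -50,"z": 0,"wx": 0,"wy": 0,"wz": 0,"hand": -1},{"x": 8.2,"y": -64,"z": 0,"wx": 0,"wy": 0,"wz": 0,"hand": -1},{"x": 8.2,"y": -64,"z": 0,"wx": 0,"wy": 0,"wz": 0,"hand": -1},{"x": 8.2,"y": -64,"z": 0,"wx": 0,"wy": 0,"wz": 0,"hand": -1}]'

```text
clock: 10.55
position: [0.5392, -0.0285, 0.1561]
ee_rot: [3.141, -0.018, 0.0]
wrist_force: [-0.9, -0.2, -2.3]
grip_width: 0.179
```

```bash
python3 - <<'E'
from h import *
s=st();delta(.5395,-.027,.15,-0.5)
for n in("side","top"):
    p,d=imaging.grab_frame(n);np.savez(n+"4.npz",p=p,d=d)
    c=p[120:280,230:390] if n=="side" else p[170:300,260:390]
    cv2.imwrite(f"pics/v8{n}.png",cv2.resize(c,None,fx=3.7,fy=3.7,interpolation=2)[:,:,::-1])
st()
E
```

```text
t 10.55 pos [539.2 -28.5 156.1] yaw -0.64 tz [ 0. -0. -1.] F [-0.9 -0.2 -2.3] g 0.179 q [-0.07  0.7   0.07  1.91 -0.08  0.53  0.04]
xyz [ 0.3 -1.5  6.1] w [ 0.03 -0.   -0.14]
t 10.65 pos [539.2 -29.3 156. ] yaw -0.75 tz [ 0.    -0.001 -1.   ] F [ 0.6  0.5 -2.2] g 0.176 q [-0.07  0.7   0.07  1.91 -0.08  0.53  0.04]
```

View pics/v8side.png

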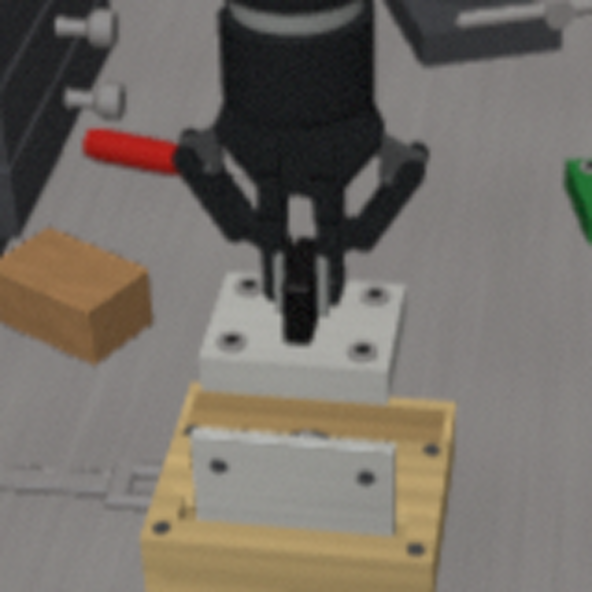

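View pics/v8top.png

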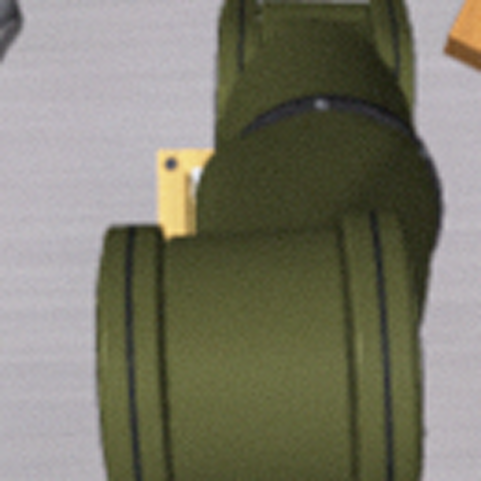

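```bash
python3 - <<'E'
from h import *
p=np.load("side4.npz")["p"];D=np.load("side4.npz")["d"];C=cloud("side",D)*1000
x0,x1,y0,y1=280,345,190,225;n="side"
g=cv2.cvtColor(p,cv2.COLOR_RGB2GRAY)[y0:y1,x0:x1];G=cv2.resize(g,None,fx=4,fy=4,interpolation=2)
bh=cv2.morphologyEx(G,cv2.MORPH_BLACKHAT,np.ones((29,29)))
k,l,s,c=cv2.connectedComponentsWithStats((bh>35).astype(np.uint8))
for z in(.1385,.1405):
  for i in range(1,k):
    if s[i,4]<40: continue
    w=bh*(l==i);yy,xx=np.mgrid[:G.shape[0],:G.shape[1]];u=(w*xx).sum()/w.sum();v=(w*yy).sum()/w.sum()
    u,v=(u+.5)/4-.5+x0,(v+.5)/4-.5+y0
    print(s[i,4],s[i,2:4],np.round([u,v],1),"W",(plane(n,u,v,z)*1000).round(1),"cl",C[int(round(v)),int(round(u))].round(0))
# top-face plane, front face
hs=cv2.cvtColor(p,cv2.COLOR_RGB2HSV)
m=(D>0)&(hs[...,1]<50)&(hs[...,2]>120)&(C[...,1]>-80)&(C[...,1]<20)&(C[...,2]>105)&(C[...,2]<150)&(abs(C[...,0]-540)<60)
m=cv2.erode(m.astype(np.uint8),np.ones((2,2)))>0
P=C[m];print(len(P),np.percentile(P,[1,50,99],axis=0).round(1))
t=P[(P[:,2]>136)&(P[:,1]<5)];A=np.c_[t[:,0]-540,t[:,1]+27,np.ones(len(t))];q,*_=np.linalg.lstsq(A,t[:,2],rcond=None);print("top plane",q)
f=P[(P[:,2]<134)];print("front y",np.median(f[:,1]),len(f), "x",f[:,0].min(),f[:,0].max())
E
```

```text
491 [14 44] [302.2 194.5] W [565.4 -65.8 138.5] cl [557. -21. 168.]
841 [20 50] [320.2 195. ] W [528.2 -68.4 138.5] cl [522. -19. 172.]
214 [20 13] [296.7 196.5] W [575.5 -57.4 138.5] cl [573. -46. 145.]
332 [24 18] [331.  199.2] W [504.3 -55.9 138.5] cl [504. -49. 144.]
451 [28 20] [292.2 211.7] W [575.3  -4.4 138.5] cl [574.   3. 143.]
276 [24 16] [310.5 211.3] W [539.6  -9.7 138.5] cl [537.   0. 147.]
492 [30 20] [327.6 214.4] W [505.   -3.6 138.5] cl [504.   1. 143.]
491 [14 44] [302.2 194.5] W [564.9 -62.9 140.5] cl [557. -21. 168.]
841 [20 50] [320.2 195. ] W [527.8 -65.5 140.5] cl [522. -19. 172.]
214 [20 13] [296.7 196.5] W [574.9 -54.5 140.5] cl [573. -46. 145.]
332 [24 18] [331.  199.2] W [504.  -53.  140.5] cl [504. -49. 144.]
451 [28 20] [292.2 211.7] W [574.7  -1.7 140.5] cl [574.   3. 143.]
276 [24 16] [310.5 211.3] W [539.2  -7.  140.5] cl [537.   0. 147.]
492 [30 20] [327.6 214.4] W [504.7  -0.9 140.5] cl [504.   1. 143.]
1120 [[489.6 -56.4 120.3]
 [531.2   6.7 139.7]
 [586.4  18.3 143.6]]
top plane [2.09527960e-03 2.61114731e-03 1.40459529e+02]
front y 15.994428912591784 290 x 490.0017382641237 586.7195425892543
```

The cover is held level and square over the jig. In the side view its centre is at y≈-27.5 against the pin's -25.5, so it needs +2 mm in y. That agrees with my target TCP y of -27.0.

```bash
python3 - <<'E'
from h import *
s=st();delta(.5392,-.027,.106,-0.4)
E
```

```text
t 10.65 pos [539.2 -29.3 156. ] yaw -0.75 tz [ 0.    -0.001 -1.   ] F [ 0.6  0.5 -2.2] g 0.176 q [-0.07  0.7   0.07  1.91 -0.08  0.53  0.04]
xyz [-0.  -2.4 50. ] w [ 0.04 -0.   -0.35]
```

Request:
send_rows --motion '[{"x": 0,"y": -1.5,"z": 12,"wx": 0,"wy": 0,"wz": -0.3,"hand": -1},{"x": 0,"y": -2.2,"z": 28,"wx": 0,"wy": 0,"wz": -0.3,"hand": -1},{"x": 0,"y": -2.2,"z": 42,"wx": 0,"wy": 0,"wz": -0.3,"hand": -1},{"x": 0,"y": -2.2,"z": 49,"wx": 0,"wy": 0,"wz": -0.3,"hand": -1},{"x": 0,"y": -2.2,"z": 49,"wx": 0,"wy": 0,"wz": -0.3,"hand": -1}]'

```text
clock: 11.15
position: [0.5382, -0.0279, 0.1057]
ee_rot: [3.141, -0.014, -0.004]
wrist_force: [-0.2, -0.2, -2.3]
grip_width: 0.174
```

```bash
python3 - <<'E'
from h import *
s=st();delta(.5392,-.027,.083,-0.4)
p,d=imaging.grab_frame("side");np.savez("side5.npz",p=p,d=d)
cv2.imwrite(f"pics/v9.png",cv2.resize(p[120:280,230:390],None,fx=3.7,fy=3.7,interpolation=2)[:,:,::-1])
st()
E
```

```text
t 11.15 pos [538.2 -27.9 105.7] yaw -0.5 tz [-0.003 -0.001 -1.   ] F [-0.2 -0.2 -2.3] g 0.174 q [-0.07  0.79  0.05  1.94 -0.09  0.42  0.04]
xyz [ 1.  -0.9 22.7] w [ 0.06  0.15 -0.1 ]
t 11.2 pos [538.8 -27.8 106.5] yaw -0.5 tz [-0.001 -0.001 -1.   ] F [ 0.2  0.5 -2.7] g 0.173 q [-0.07  0.78  0.05  1.94 -0.09  0.42  0.04]
```

View pics/v9.png

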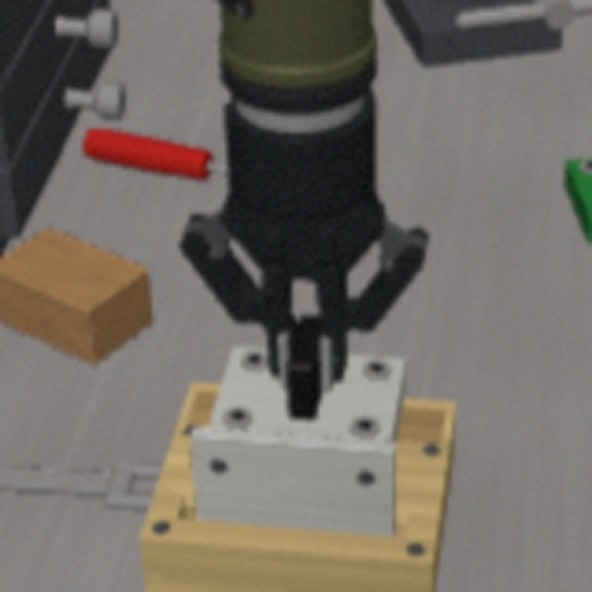

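Request:
send_rows --motion '[{"x": 0.6,"y": -0.8,"z": 3,"wx": 0,"wy": 0.1,"wz": 0,"hand": -1},{"x": 0.6,"y": -0.8,"z": 6,"wx": 0,"wy": 0.1,"wz": 0,"hand": -1},{"x": 0.6,"y": -0.8,"z": 9,"wx": 0,"wy": 0.1,"wz": 0,"hand": -1},{"x": 0.6,"y": -0.8,"z": 11,"wx": 0,"wy": 0.1,"wz": 0,"hand": -1},{"x": 0.6,"y": -0.8,"z": 11,"wx": 0,"wy": 0.1,"wz": 0,"hand": -1}]'

```text
clock: 11.7
position: [0.5396, -0.0273, 0.0954]
ee_rot: [3.14, -0.014, 0.001]
wrist_force: [0.1, -0.5, -1.8]
grip_width: 0.177
```

```bash
python3 - <<'E'
from h import *
s=st();delta(.5392,-.027,.083,-0.4)
E
```

```text
t 11.7 pos [539.6 -27.3  95.4] yaw -0.51 tz [ 0.001 -0.001 -1.   ] F [ 0.1 -0.5 -1.8] g 0.177 q [-0.07  0.8   0.05  1.94 -0.09  0.39  0.04]
xyz [-0.4 -0.3 12.4] w [ 0.08 -0.05 -0.11]
```

Request:
send_rows --motion '[{"x": 0,"y": 0,"z": 1.5,"wx": 0,"wy": 0,"wz": 0,"hand": -1},{"x": 0,"y": 0,"z": 3,"wx": 0,"wy": 0,"wz": 0,"hand": -1},{"x": 0,"y": 0,"z": 4.5,"wx": 0,"wy": 0,"wz": 0,"hand": -1},{"x": 0,"y": 0,"z": 6,"wx": 0,"wy": 0,"wz": 0,"hand": -1},{"x": 0,"y": 0,"z": 6,"wx": 0,"wy": 0,"wz": 0,"hand": -1}]'

```text
clock: 12.2
position: [0.5398, -0.0278, 0.0892]
ee_rot: [3.14, -0.015, 0.002]
wrist_force: [1.1, -2.3, -2.9]
grip_width: 0.174
```

```bash
python3 - <<'E'
from h import *
s=st();delta(.5392,-.027,.083,-0.4)
E
```

```text
t 12.2 pos [539.8 -27.8  89.2] yaw -0.53 tz [ 0.001 -0.002 -1.   ] F [ 1.1 -2.3 -2.9] g 0.174 q [-0.06  0.81  0.05  1.95 -0.09  0.38  0.04]
xyz [-0.6 -0.8  6.2] w [ 0.11 -0.07 -0.13]
```

Request:
send_rows --motion '[{"x": 0,"y": 0.3,"z": 1,"wx": 0,"wy": 0,"wz": 0,"hand": -1},{"x": 0,"y": 0.3,"z": 2,"wx": 0,"wy": 0,"wz": 0,"hand": -1},{"x": 0,"y": 0.3,"z": 3,"wx": 0,"wy": 0,"wz": 0,"hand": -1},{"x": 0,"y": 0.3,"z": 4,"wx": 0,"wy": 0,"wz": 0,"hand": -1},{"x": 0,"y": 0.3,"z": 4,"wx": 0,"wy": 0,"wz": 0,"hand": -1}]'

```text
clock: 12.7
position: [0.5397, -0.0279, 0.0854]
ee_rot: [3.14, -0.014, 0.002]
wrist_force: [-0.4, -1.3, 3.4]
grip_width: 0.17
```

```bash
python3 - <<'E'
from h import *
s=st();delta(.5392,-.027,.083,-0.4)
E
```

```text
t 12.7 pos [539.7 -27.9  85.4] yaw -0.53 tz [ 0.001 -0.002 -1.   ] F [-0.4 -1.3  3.4] g 0.17 q [-0.06  0.82  0.05  1.95 -0.09  0.37  0.05]
xyz [-0.5 -0.9  2.4] w [ 0.1  -0.07 -0.13]
```

Request:
send_rows --motion '[{"x": 0,"y": 0.1,"z": 1,"wx": 0,"wy": 0,"wz": 0,"hand": -1},{"x": 0,"y": 0.1,"z": 2,"wx": 0,"wy": 0,"wz": 0,"hand": -1},{"x": 0,"y": 0.1,"z": 3,"wx": 0,"wy": 0,"wz": 0,"hand": -1},{"x": 0,"y": 0.1,"z": 3,"wx": 0,"wy": 0,"wz": 0,"hand": -1}]'

```text
clock: 13.1
position: [0.5398, -0.028, 0.0825]
ee_rot: [3.14, -0.014, 0.002]
wrist_force: [-1.0, 0.0, 5.3]
grip_width: 0.175
```

```bash
python3 - <<'E'
from h import *
s=st();delta(.5392,-.027,.083,-0.4)
E
```

```text
t 13.1 pos [539.8 -28.   82.5] yaw -0.52 tz [ 0.001 -0.002 -1.   ] F [-1.   0.   5.3] g 0.175 q [-0.06  0.83  0.05  1.95 -0.09  0.37  0.05]
xyz [-0.6 -1.  -0.5] w [ 0.09 -0.08 -0.12]
```

Request:
send_rows --motion '[{"x": 0,"y": 0,"z": 0.7,"wx": 0,"wy": 0,"wz": 0,"hand": -1},{"x": 0,"y": 0,"z": 1.4,"wx": 0,"wy": 0,"wz": 0,"hand": -1},{"x": 0,"y": 0,"z": 1.4,"wx": 0,"wy": 0,"wz": 0,"hand": -1}]'

```text
clock: 13.4
position: [0.5398, -0.0279, 0.0825]
ee_rot: [3.14, -0.014, 0.003]
wrist_force: [-3.7, -0.3, 17.5]
grip_width: 0.177
```

```bash
python3 - <<'E'
from h import *
s=st()
E
```

```text
t 13.4 pos [539.8 -27.9  82.5] yaw -0.53 tz [ 0.002 -0.001 -1.   ] F [-3.7 -0.3 17.5] g 0.177 q [-0.06  0.83  0.05  1.95 -0.09  0.37  0.05]
```

```bash
python3 - <<'E'
from h import *
p,d=imaging.grab_frame("side");np.savez("side6.npz",p=p,d=d)
cv2.imwrite("pics/v10.png",cv2.resize(p[120:280,230:390],None,fx=3.7,fy=3.7,interpolation=2)[:,:,::-1])
cv2.imwrite("pics/v10f.png",p[:,:,::-1])
st()
C=cloud("side",d)*1000;hs=cv2.cvtColor(p,cv2.COLOR_RGB2HSV)
m=(d>0)&(hs[...,1]<50)&(hs[...,2]>120)&(C[...,1]>-70)&(C[...,1]<15)&(C[...,2]>55)&(C[...,2]<78)&(abs(C[...,0]-540)<52)
m=cv2.erode(m.astype(np.uint8),np.ones((3,3)))>0
t=C[m];A=np.c_[t[:,0]-540,t[:,1]+27,np.ones(len(t))];q,*_=np.linalg.lstsq(A,t[:,2],rcond=None);print("cover top plane",q,len(t))
E
```

```text
t 13.45 pos [539.8 -27.9  82.5] yaw -0.53 tz [ 0.002 -0.001 -1.   ] F [-3.9 -0.4 17.6] g 0.172 q [-0.06  0.83  0.05  1.95 -0.09  0.37  0.05]
cover top plane [3.73787298e-04 3.67893069e-03 6.70661747e+01] 251
```

View pics/v10.png

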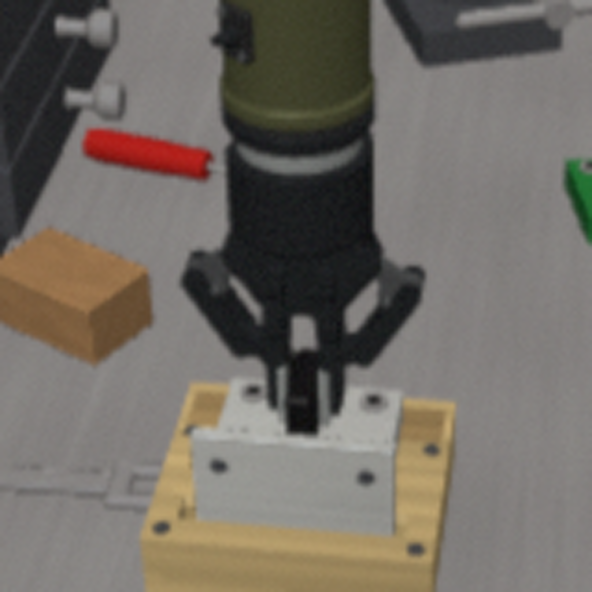

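View pics/v10f.png

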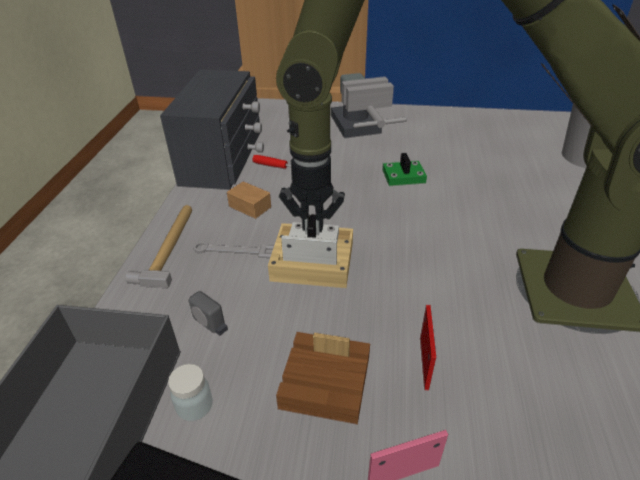

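Cover top plane is at 67.1 mm (flush = 67), level, and pressed with about 17 N. The plate stands seated in the slot at (310,245) and the bystanders are unmoved. Handing in.

```bash
python3 - <<'E'
from h import *
print(ticket.close_job()); st()
E
```

```text
the job is handed in; nothing more can be done
None
the job is handed in; nothing more can be done
```

I moved the aluminium stop plate from the rack into the jig's slot and let go of it. I then fitted the white cover over the pin and handed the job in at 13.5 s, still gripping it and pressing with about 17 N.

- **Stop plate:** it touched the slot floor at the expected height. After release its top edge measured about 101 mm (100 mm expected), with under 1° of tilt.
- **Cover:** it stopped hard at TCP height 82.5 mm, against 82.6 mm predicted for flush. The camera puts its top at 67.1 mm (67 mm is flush), level, with the gripper's yaw within about 0.1° of the jig's.
- **Everything else:** in the last side view the other objects look unmoved. I compared them by eye, not by measurement.

**Checks that disagreed:**
- The first outline-based measurements from the two cameras differed by 10–18 mm in y because they included side faces. Point features agreed to within about 3.5 mm, and I worked from their averages.
- The last force reading included about 4 N sideways in x.
- I did not take a top picture at the end because the arm hid the jig.

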